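# Bleed the open sample cell: cap down, back a quarter turn, hold

### The job

Of the two metal sample cells on the bench, one has its knurled cap already screwed down and backed off a quarter turn to bleed; the cap of the other still stands high on its thread. Screw the high-standing cap down clockwise until it bottoms out, then back it off a quarter turn, and finish while still gripping that cap, holding it still there; leave the finished cell's cap and the loose things round about as they are.

Things in the scene. Friction and masses are not known exactly. Their poses are not given: they have to be found in the camera images.
- cap_1 (a joint): turn of cell 1's cap, rad: 0 = bottomed out on its seat (hard stop), growing as it is unscrewed (counter-clockwise from above), at most 4.5 (it cannot come off). The cap rises 3.18 mm per rad (20 mm a turn). Turning takes about 0.08 N m; it stays where left, but 25 N straight up or down can drive it round. About 1.45 to 1.7: the finished one; 3.0 to 4.2: the one that stands high
- cap_1_centre (a point): centre (on the axis, half-way up) of cell 1's cap, a dark knurled round cap 46 mm across, 30 mm high, axis vertical, with a thin bright rib on its top from the middle to the rim. Rises and turns with the cap. Nothing within 22 mm below its seat is wider than 42 mm, so fingertips may hang below the cap's rim
- cell_1_seat (a point): centre of cell 1's flat seat, 84 mm above the bench; the bottomed cap's centre is 15 mm above it. The cell is fixed, aluminium: square foot 94 mm wide, 10 mm thick, round body 58 mm across up to 52 mm height, 38 mm from 62 mm on, seat 42 mm; a brass threaded neck 32 mm across shows under a raised cap; a hose barb reaches 51 mm sideways at 34 mm height. Both cells look alike
- cap_2 (a joint): turn of cell 2's cap, rad: 0 = bottomed out on its seat (hard stop), growing as it is unscrewed (counter-clockwise from above), at most 4.5 (it cannot come off). The cap rises 3.18 mm per rad (20 mm a turn). Turning takes about 0.08 N m; it stays where left, but 25 N straight up or down can drive it round. About 1.45 to 1.7: the finished one; 3.0 to 4.2: the one that stands high
- cap_2_centre (a point): centre (on the axis, half-way up) of cell 2's cap, a dark knurled round cap 46 mm across, 30 mm high, axis vertical, with a thin bright rib on its top from the middle to the rim. Rises and turns with the cap. Nothing within 22 mm below its seat is wider than 42 mm, so fingertips may hang below the cap's rim
- cell_2_seat (a point): centre of cell 2's flat seat, 84 mm above the bench; the bottomed cap's centre is 15 mm above it. The cell is fixed, aluminium: square foot 94 mm wide, 10 mm thick, round body 58 mm across up to 52 mm height, 38 mm from 62 mm on, seat 42 mm; a brass threaded neck 32 mm across shows under a raised cap; a hose barb reaches 51 mm sideways at 34 mm height. Both cells look alike
- tray_stack: fixed stack of wire trays full of bowls to the right of the cells, in the way of a low swing across the bench: 340 mm high, spanning about x 0.38 to 0.76 and y -0.38 to -0.08; origin under its middle, on the bench. Pass over it or round it
- brass_weight: brass laboratory weight with a knob, 32 mm across, 46 mm high, loose bystander; origin at the centre of its underside
- steel_cup: open steel test cup, 43 mm across, 50 mm high, loose bystander; origin at the centre of its underside
- tin: round lidded metal tin, 59 mm across, 36 mm high, loose bystander; origin at the centre of its underside

How it is judged (in metres and radians):
On the way:
1. the high-standing cap is screwed down until it bottoms out (within 0.1 rad of the stop) (value of joint cap_2 below 0.1 rad), for 0.15 s.
At the end, for the whole second after the job is handed in: The cap that stood high bottomed out and is now 1.57 rad (within 0.3) above its stop, at rest, gripped with over 3 N, grasp point within 35 mm of its centre; the other cap reads 1.2 to 1.95 rad; weight, cup and tin are within 20 mm of their starts (value of joint cap_2 between 1.27 and 1.87 rad and velocity of joint cap_2 between -0.1 and 0.1 rad/s and contact force between the fingers and cap_2 above 3 N and distance between the grasp point and cap_2_centre below 0.035 m and value of joint cap_1 between 1.2 and 1.95 rad and distance of each of brass_weight, steel_cup, tin from where it was at the start of the episode below 0.02 m); the arm keeps its last pose, push and grip.
It fails at once if the finished cell's cap is turned (by more than about 0.25 rad) (value of joint cap_1 below 1.2 rad or value of joint cap_1 above 1.95 rad).
It fails at once if a loose bystander is pushed more than 20 mm (distance of any of brass_weight, steel_cup, tin from where it was at the start of the episode above 0.02 m).
It also fails if it takes over 64 s, if anything falls off the work surface, if the arm or the gripper's body presses on something with over 40 N, if the wrist force passes 120 N, or if a joint passes its speed limit or range.

### The arm

A 6-joint arm with a two-finger parallel gripper is mounted at the origin on a cart in front of the work surface, level with it; the furniture and walls round the work are solid. World frame = base frame: x ahead of the robot, y to its left, z up, the work surface at z = 0. Lengths are in m, angles in degrees, forces in N, time in s.
With the tool pointing down it reaches from about 0.4 to 0.925 m from the base axis. Payload 12.5 kg.
Tool frame: the origin (TCP) lies where the fingers leave the gripper's body, on its centre line; the fingertips stand 78 mm ahead of it and the grasp point (between the pads) lies 59 mm ahead of it (env.finger_overhang is the distance from the TCP to the fingertips, in m); y points along the fingers, x is the direction in which the jaws open and shut, and the axes are right-handed (so a half turn about y gives the same grasp; the last joint's range is limited). The gripper opens to 95 mm and grips with 3 to 60 N. Pads are 20 mm wide; open, the fingers measure 119 mm over their backs; the gripper's body (75 mm by 180 mm) begins 59 mm behind the grasp point.
Start: joints at [-83.285, 28.126, 89.318, -0, 62.55, -6.05], TCP at [0.138, -0.61, 0.292] pointing down, gripper open.
Joint ranges: [-177.58, 177.58], [-47.91, 125.51], [2.72, 160], [-65.01, 245.01], [3.68, 167.84], [-153.87, 153.87]. Speed limits (degrees/s): [127.2, 127.2, 159.86, 180, 180, 180].

### API

Orientations are given as a 3x3 rotation matrix whose columns are the frame's x, y, z axes.
In Python, from plant import env gives the robot as it stands.
- The arm moves only by the shell command python3 -m pendant 'ROWS' [FORCE]. ROWS is JSON, a list of rows, each a list of 7 numbers: the turn, a rotation vector about the tool's x, y, z in rad, then the shift along the tool's x, y, z in mm, then the closure in counts, from 0 (fully open) to 255 (shut). A call has 1 to 5 rows; each row shifts and turns the pose as measured when the row begins, along the tool's axes as they then stand; what a row does not reach is not made up. A row lasts 1/10 s, in which the tool goes at most 50 mm and 8.59 degrees, less where a joint would pass 70% of its speed; a pose out of reach is approached as far as the arm can. A call with a gripper value outside its range is refused whole. The fingers move at their own pace and stop on an object; FORCE is the grip in N (left out, the last holds). Time passes only in rows, so rows that do not move let the fingers close. It gives the time, the measured TCP pose, the force and the opening at its end, in the units of the state.
- env.read_state(): the state, without advancing time (a new reading comes with each control period).
- env.capture(name): name is "side" or "top" or "wrist"; returns a dict with "frame" (384x512x3 uint8, blue, green, red), "range_z" (384x512 float32, m along the optical axis (not along the pixel's ray), 0 where there is no reading), "K" (3x3 intrinsics, pixels), "rvec" (rotation vector, rad) and "tvec" (3), from world to camera coordinates, as OpenCV has them; the wrist camera has in their place "tool_from_camera" (4x4, takes a point from camera to tool coordinates, whose origin is the TCP and whose axes are the tool frame's). Camera axes: x right, y down, z forward; pixel columns grow to the right and rows downward; lengths in m; the calibration is good to about 2 mm. A picture is of the moment at which its call begins: read the wrist's pose just before it.
- env.hand_in(): hands the job in, once; it reports no verdict.
Trained networks look in the newest picture that a camera, given by its name, has taken for a name from the list of things; names that differ only in an ending like _2 or _b are one class to them, and where a whole thing is asked for, a point or a joint stands for the part that bears it (a point fixed in the world has none). Each returns a list of dicts, best first, with "p" (0 to 1); they miss things now and then, are a little off and sometimes report something else, mostly with a low value. They report only what shows in the picture. A call takes as long as a camera call.
- env.cut_out(camera, thing): "mask" (384x512 bool, what is visible of it) and "rect" ([left, top, right, bottom] in pixels, round what is visible of it).
The state is a dict: "time_s": time; "qpos": joint angles; "dq": joint speeds; "joint_efforts": joint torques, N m; "tcp_pos": TCP position; "eef_rot": TCP orientation; "contact_force": force on the tool from outside, world axes, zero at the start; "wrist_torque": the same for the moment, N m; "opening": opening from 0.0 (shut) to 1.0 (fully open).
Only numpy, scipy, OpenCV 4.12 (cv2) and the standard library are available. Lean on these libraries where they do the work, as an engineer would, in place of code of your own. Each camera call takes 0.05 s, during which the arm holds its last target.

## Working session

There is one attempt and no reset: what is moved stays moved. The work goes in short steps, Python scripts to look and compute and a shell command to move; the robot and the scene stay as the last step left them, time stands still between calls to the robot, and variables do not carry over. Pictures are saved under pics/ and viewed, and the job is handed in when it is done.

```bash
ls; mkdir -p pics; python3 - <<'E'
from plant import env
import cv2
s=env.read_state();print(s)
for n in ("side","top"):
    c=env.capture(n);cv2.imwrite(f"pics/{n}0.png",c["frame"])
    for t in ("cap_1","cell_1_seat","cap_1_centre","brass_weight","steel_cup","tin"):
        try:
            print(n,t,[(round(d["p"],2),d["rect"]) for d in env.cut_out(n,t)])
        except Exception as e: print(t,e)
E
```

```text
pics
{'time_s': 0.0, 'qpos': array([-8.32860834e+01,  2.81652002e+01,  8.93508745e+01, -6.17321149e-04,
        6.25486409e+01, -6.05212401e+00]), 'dq': array([ 4.93686991e-02,  6.20873015e-02,  1.53586578e-02, -6.04348568e-02,
        5.30473778e-05,  3.90689129e-02]), 'joint_efforts': array([ 1.46576011e-03, -6.12637711e+01, -2.58181089e+01,  6.93997764e-02,
        4.82356525e-02, -9.24599294e-05]), 'tcp_pos': array([ 0.1380901 , -0.60938996,  0.29164578]), 'eef_rot': array([[ 2.20975254e-01, -1.41547604e-04,  9.75279405e-01],
       [-9.75278767e-01,  1.12063621e-03,  2.20975272e-01],
       [-1.12421193e-03, -9.99999362e-01,  1.09584498e-04]]), 'contact_force': array([-0.28114363,  0.46608488, -0.29771698]), 'wrist_torque': array([ 0.03436378, -0.01858586,  0.01684231]), 'opening': 0.9971925545059613}
side cap_1 [(0.83, [177.6, 231.8, 206.9, 257.8]), (0.62, [265.3, 186.9, 287.4, 209.7]), (0.19, [248.6, 185.3, 303.8, 250.5])]
side cell_1_seat [(0.72, [252.1, 183.3, 304.2, 250.1]), (0.51, [163.2, 231.1, 232.3, 317.2])]
side cap_1_centre [(0.6, [265.3, 184.3, 289.4, 205.4])]
side brass_weight [(0.73, [158.9, 209.1, 172.2, 232.9])]
side steel_cup [(0.72, [321.4, 221.0, 343.0, 251.9])]
side tin [(0.84, [199.8, 182.7, 225.3, 197.8])]
top cap_1 [(0.88, [244.6, 214.6, 268.3, 235.8]), (0.67, [131.3, 209.8, 152.0, 232.0])]
top cell_1_seat [(0.74, [231.8, 209.9, 278.2, 257.7])]
top cap_1_centre [(0.63, [246.2, 214.7, 265.6, 239.0])]
top brass_weight [(0.45, [195.8, 132.8, 207.7, 150.9])]
top steel_cup [(0.78, [267.8, 269.9, 284.6, 293.4])]
top tin [(0.75, [264.4, 118.9, 287.4, 142.8])]
```

View pics.

View pics/side0.png

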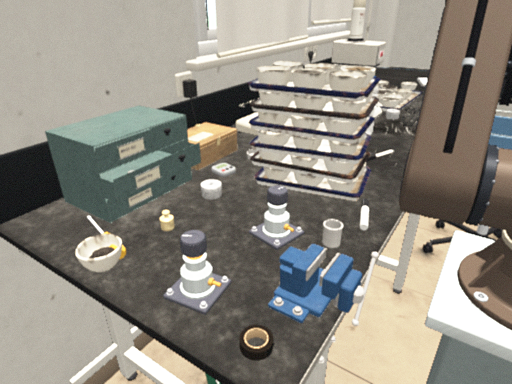

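View pics/top0.png

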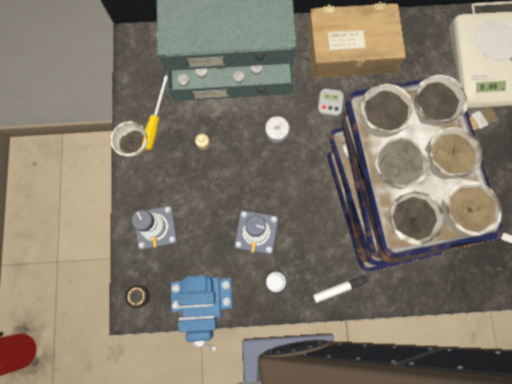

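```bash
cat > h.py <<'E'
from plant import env
import cv2, numpy as np
def pts(c,mask):
    v,u=np.nonzero(mask & (c["range_z"]>0)); z=c["range_z"][v,u]
    K=c["K"]; P=np.c_[(u-K[0,2])/K[0,0]*z,(v-K[1,2])/K[1,1]*z,z]
    if "rvec" in c:
        R=cv2.Rodrigues(np.array(c["rvec"],float))[0]; return (P-np.ravel(c["tvec"]))@R
    T=c["tool_from_camera"]; s=env.read_state()
    return (P@T[:3,:3].T+T[:3,3])@s["eef_rot"].T+s["tcp_pos"]
E
python3 - <<'E'
from h import *
for n in ("side","top"):
    c=env.capture(n)
    for t in ("cap_1","brass_weight","steel_cup","tin"):
        for d in env.cut_out(n,t):
            if d["p"]<.3: continue
            P=pts(c,d["mask"]); print(n,t,round(d["p"],2),len(P),np.round(np.percentile(P,[3,50,97],axis=0),3).tolist())
            if n=="top" and t=="cap_1":
                top=P[P[:,2]>np.percentile(P[:,2],80)-.006]; print("  top",top.mean(0),np.median(top[:,2]),(top.max(0)+top.min(0))/2)
E
```

```text
side cap_1 0.93 619 [[0.5, 0.321, 0.097], [0.513, 0.345, 0.121], [0.538, 0.358, 0.126]]
side cap_1 0.68 389 [[0.474, 0.071, 0.089], [0.49, 0.102, 0.111], [0.516, 0.113, 0.119]]
side brass_weight 0.78 240 [[0.715, 0.2, 0.001], [0.724, 0.218, 0.024], [0.744, 0.228, 0.046]]
side steel_cup 0.58 507 [[0.355, 0.032, -0.0], [0.372, 0.065, 0.032], [0.398, 0.073, 0.05]]
side tin 0.74 377 [[0.721, -0.038, 0.0], [0.74, 0.034, 0.029], [0.794, 0.051, 0.037]]
top cap_1 0.76 373 [[0.502, 0.316, 0.109], [0.521, 0.335, 0.125], [0.542, 0.355, 0.128]]
  top [0.52259811 0.33633632 0.1250275 ] 0.12506261806021363 [0.52213242 0.33657052 0.12499409]
top cap_1 0.65 359 [[0.476, 0.073, 0.098], [0.495, 0.092, 0.119], [0.516, 0.112, 0.122]]
  top [0.49641913 0.09233397 0.11874804] 0.11873515483671433 [0.49707372 0.09244428 0.11899991]
top brass_weight 0.53 175 [[0.717, 0.2, 0.001], [0.726, 0.213, 0.03], [0.742, 0.228, 0.047]]
top steel_cup 0.78 286 [[0.358, 0.036, 0.001], [0.376, 0.053, 0.006], [0.394, 0.073, 0.053]]
top tin 0.65 504 [[0.723, -0.003, -0.0], [0.745, 0.024, 0.035], [0.775, 0.05, 0.04]]
```

High cap (side px 192,243; top px 145,220) is the far-left cell at (0.522, 0.336), top at z≈0.125. The finished cap is at (0.496, 0.092), top ≈0.119. I'll rise and yaw first to clear the trays.

```bash
python3 -m pendant '[[0,-0.135,0,0,-45,0,0],[0,-0.135,0,0,-45,0,0],[0,-0.135,0,0,-45,0,0],[0,-0.135,0,0,-45,0,0],[0,-0.135,0,0,-45,0,0]]' && python3 -m pendant '[[0,-0.135,0,0,0,0,0],[0,-0.135,0,0,0,0,0],[0,-0.135,0,0,0,0,0],[0,-0.135,0,0,0,0,0],[0,-0.135,0,0,0,0,0]]'
```

```text
time_s: 1.7
tcp_pos: [0.138, -0.6093, 0.5185]
eef_rot: [[0.796, -0.002, 0.605], [-0.605, 0.013, 0.796], [-0.009, -1.0, 0.009]]
contact_force: [-0.0, -0.6, 0.3]
opening: 0.997
time_s: 2.2
tcp_pos: [0.138, -0.6086, 0.5274]
eef_rot: [[0.999, 0.0, -0.054], [0.054, -0.001, 0.999], [0.0, -1.0, -0.001]]
contact_force: [0.2, 0.4, 0.5]
opening: 1.004
```

```bash
python3 -m pendant '[[0,0,0,34,0,34,0],[0,0,0,34,0,34,0],[0,0,0,34,0,34,0],[0,0,0,34,0,34,0],[0,0,0,34,0,34,0]]' && python3 -m pendant '[[0,0,0,33,0,34,0],[0,0,0,33,0,34,0],[0,0,0,33,0,34,0],[0,0,0,33,0,34,0],[0,0,0,20,0,40,0]]'; python3 -m pendant '[[0,0,0,8,0,48,0],[0,0,0,8,0,48,0],[0,0,0,8,0,48,0],[0,0,0,8,0,48,0],[0,0,0,8,0,48,0]]'
```

```text
time_s: 2.7
tcp_pos: [0.2988, -0.4268, 0.5248]
eef_rot: [[0.999, -0.001, -0.053], [0.053, 0.002, 0.999], [-0.001, -1.0, 0.002]]
contact_force: [0.9, -1.1, 0.6]
opening: 0.997
time_s: 3.2
tcp_pos: [0.4462, -0.2342, 0.5255]
eef_rot: [[0.999, 0.0, -0.052], [0.052, 0.001, 0.999], [0.0, -1.0, 0.001]]
contact_force: [1.5, -0.7, 0.5]
opening: 1.001
time_s: 3.7
tcp_pos: [0.4739, 0.0145, 0.5256]
eef_rot: [[0.999, 0.001, -0.052], [0.052, 0.002, 0.999], [0.001, -1.0, 0.002]]
contact_force: [0.9, -0.5, 0.5]
opening: 0.999
```

```bash
python3 -m pendant '[[0,0,0,8,0,48,0],[0,0,0,8,0,48,0],[0,0,0,8,0,48,0],[0,0,0,8,0,48,0],[0,0,0,8,0,48,0]]'; python3 -c "
from h import *
s=env.read_state();print(s['qpos'])"
```

```text
time_s: 4.2
tcp_pos: [0.499, 0.2633, 0.5274]
eef_rot: [[0.999, 0.004, -0.052], [0.052, 0.002, 0.999], [0.004, -1.0, 0.002]]
contact_force: [0.7, -0.3, -0.3]
opening: 0.997
[2.11045623e+01 1.46532242e+01 7.52949484e+01 2.79696224e-02
 8.98075076e+01 1.80996299e+01]
```

```bash
python3 -m pendant '[[0,0,0,13,-0,36,0],[0,0,0,13,0,36,0],[0,-0.148,0,0,30,0,0],[0,-0.148,0,0,30,0,0],[0,-0.148,0,0,30,0,0]]';python3 -m pendant '[[0,-0.148,0,0,30,0,0],[0,-0.148,0,0,30,0,0],[0,-0.148,0,0,30,0,0],[0,-0.148,0,0,0,0,0],[0,-0.148,0,0,0,0,0]]';python3 -m pendant '[[0,-0.148,0,0,0,0,0],[0,-0.148,0,0,0,0,0],[0,-0.148,0,0,0,0,0],[0,-0.148,0,0,0,0,0],[0,-0.148,0,0,0,0,0]]';python3 -m pendant '[[0,-0.148,0,0,0,0,0],[0,-0.148,0,0,0,0,0],[0,-0.148,0,0,0,0,0],[0,-0.12,0,0,0,0,0],[0,0,0,0,0,0,0]]'
```

```text
time_s: 4.7
tcp_pos: [0.5213, 0.3477, 0.4373]
eef_rot: [[0.873, 0.01, -0.488], [0.488, 0.006, 0.873], [0.011, -1.0, 0.0]]
contact_force: [0.8, 0.0, -0.2]
opening: 0.999
time_s: 5.2
tcp_pos: [0.5207, 0.348, 0.3388]
eef_rot: [[0.307, 0.003, -0.952], [0.952, 0.003, 0.307], [0.004, -1.0, -0.002]]
contact_force: [0.2, -0.2, 0.0]
opening: 1.001
time_s: 5.7
tcp_pos: [0.5205, 0.3479, 0.3377]
eef_rot: [[-0.424, 0.002, -0.906], [0.906, 0.002, -0.424], [0.001, -1.0, -0.002]]
contact_force: [0.6, 0.3, 0.3]
opening: 1.001
time_s: 6.2
tcp_pos: [0.5205, 0.3479, 0.3376]
eef_rot: [[-0.85, 0.002, -0.527], [0.527, 0.002, -0.85], [-0.0, -1.0, -0.002]]
contact_force: [-0.7, -0.2, 0.2]
opening: 0.997
```

```bash
cat > look.py <<'E'
import sys
from h import *
s=env.read_state();print(s['qpos'].round(2),s['tcp_pos'])
for n in ("wrist","top","side"):
    c=env.capture(n); cv2.imwrite(f"pics/{n}_{sys.argv[1]}.png",c["frame"])
    for d in env.cut_out(n,"cap_2"):
        if d["p"]<.3: continue
        P=pts(c,d["mask"]); top=P[P[:,2]>np.percentile(P[:,2],80)-.006]
        print(n,round(d["p"],2),len(P),"c",((np.percentile(top,1,axis=0)+np.percentile(top,99,axis=0))/2).round(4),"mean",top.mean(0).round(4),"ztop",np.median(top[:,2]).round(4))
    if n=="wrist":print(c["tool_from_camera"].round(3).tolist())
E
python3 look.py a
```

```text
[ 2.7700e+01  2.5920e+01  8.5880e+01  5.0000e-02  6.8090e+01 -1.2053e+02] [0.52045034 0.34787614 0.33762558]
wrist 0.93 1379 c [0.5218 0.3363 0.1248] mean [0.5216 0.3361 0.1254] ztop 0.1255
[[1.0, -0.001, 0.0, -0.0], [-0.0, -0.262, 0.965, -0.093], [-0.001, -0.965, -0.262, 0.074], [0.0, 0.0, 0.0, 1.0]]
top 0.89 402 c [0.4972 0.0921 0.1187] mean [0.4967 0.0923 0.1187] ztop 0.1187
top 0.57 399 c [0.5229 0.3366 0.1251] mean [0.5229 0.3366 0.125 ] ztop 0.125
side 0.89 379 c [0.4944 0.0919 0.1159] mean [0.4936 0.0945 0.1171] ztop 0.1176
side 0.63 611 c [0.5197 0.3371 0.1226] mean [0.5188 0.3387 0.1237] ztop 0.1241
```

```bash
python3 -m pendant '[[0,0,0,-7,0,9,0],[0,0,0,0,20,0,0],[0,0,0,0,40,0,0],[0,0,0,0,30,0,0],[0,0,0,0,0,0,0]]'; python3 look.py b
```

```text
time_s: 7.0
tcp_pos: [0.5225, 0.3336, 0.2467]
eef_rot: [[-0.846, 0.005, -0.534], [0.534, 0.003, -0.846], [-0.003, -1.0, -0.005]]
contact_force: [-0.0, 0.4, -0.6]
opening: 1.001
[ 2.6450e+01  3.0300e+01  9.3130e+01  3.0000e-02  5.6250e+01 -1.2131e+02] [0.52252729 0.3336188  0.24672922]
wrist 0.89 2777 c [0.5236 0.3373 0.1281] mean [0.5233 0.3368 0.1289] ztop 0.1291
[[1.0, -0.001, 0.0, -0.0], [-0.0, -0.262, 0.965, -0.093], [-0.001, -0.965, -0.262, 0.074], [0.0, 0.0, 0.0, 1.0]]
top 0.89 344 c [0.496  0.0916 0.1185] mean [0.4961 0.092  0.1186] ztop 0.1185
top 0.61 95 c [0.5248 0.322  0.124 ] mean [0.526  0.3217 0.1243] ztop 0.1245
side 0.88 613 c [0.52   0.3375 0.1226] mean [0.5189 0.3389 0.1238] ztop 0.1243
side 0.8 371 c [0.4936 0.093  0.116 ] mean [0.4929 0.095  0.1171] ztop 0.1178
```

```bash
python3 -m pendant '[[0,0,0,1.5,15,-2.5,0],[0,0,0,0,25,0,0],[0,0,0,0,25,0,0],[0,0,0,0,13,0,0],[0,0,0,0,0,0,0]]'; python3 look.py c
```

```text
time_s: 7.8
tcp_pos: [0.5254, 0.3397, 0.1722]
eef_rot: [[-0.846, 0.018, -0.532], [0.533, 0.009, -0.846], [-0.01, -1.0, -0.017]]
contact_force: [-0.4, 0.2, 0.0]
opening: 0.998
[ 2.6830e+01  3.5640e+01  9.6400e+01  4.0000e-02  4.6820e+01 -1.2101e+02] [0.52540652 0.33973697 0.17216422]
wrist 0.94 4802 c [0.5217 0.3336 0.1256] mean [0.5195 0.3318 0.1269] ztop 0.1271
wrist 0.48 582 c [0.7234 0.2198 0.0206] mean [0.7203 0.2221 0.0196] ztop 0.0192
[[1.0, -0.001, 0.0, -0.0], [-0.0, -0.262, 0.965, -0.093], [-0.001, -0.965, -0.262, 0.074], [0.0, 0.0, 0.0, 1.0]]
top 0.56 373 c [0.4972 0.0924 0.1186] mean [0.4968 0.0922 0.1187] ztop 0.1187
side 0.59 142 c [0.5019 0.3771 0.1455] mean [0.5158 0.3598 0.1253] ztop 0.122
```

View pics/wrist_c.png

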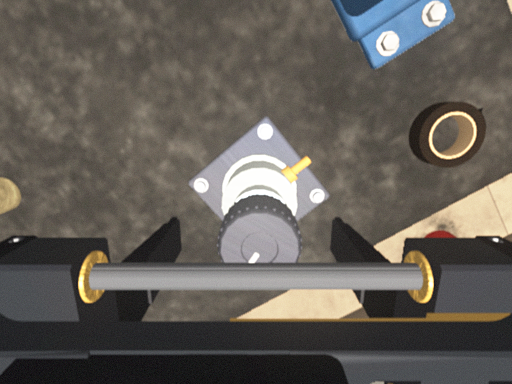

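View pics/side_c.png

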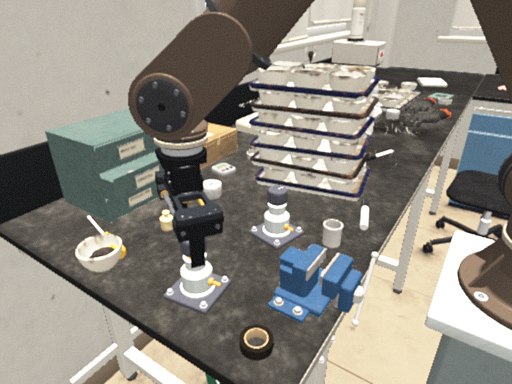

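```bash
python3 -m pendant '[[0.017,0,-0.01,1,3,4.5,0],[0,0,0,0,0,0,0]]'; python3 -c "
from h import *
s=env.read_state();print(s['qpos'],s['tcp_pos'],s['eef_rot'][:,1],s['tcp_pos']+.059*s['eef_rot'][:,1])"
```

```text
time_s: 8.3
tcp_pos: [0.5229, 0.3365, 0.1728]
eef_rot: [[-0.846, 0.004, -0.533], [0.533, 0.002, -0.846], [-0.002, -1.0, -0.004]]
contact_force: [-0.1, -0.1, -0.2]
opening: 0.999
[ 2.66772122e+01  3.55240291e+01  9.65025753e+01  2.30775358e-02
  4.77039053e+01 -1.21148120e+02] [0.522888   0.33654029 0.17284557] [ 0.00406907  0.00237792 -0.99998889] [0.52312808 0.33668059 0.11384623]
```

```bash
python3 -m pendant '[[0.003,0,-0.002,0,5,1,0],[0,0,0,0,2,0,0]]'; python3 -m pendant '[[0,0,0,0,0,0,255],[0,0,0,0,0,0,255],[0,0,0,0,0,0,255],[0,0,0,0,0,0,255],[0,0,0,0,0,0,255]]' 30;  python3 -c "
from h import *
s=env.read_state();print(s['qpos'],s['tcp_pos'],s['eef_rot'][:,1],s['tcp_pos']+.059*s['eef_rot'][:,1],s['wrist_torque'])"
```

```text
time_s: 8.5
tcp_pos: [0.5225, 0.3356, 0.166]
eef_rot: [[-0.846, 0.001, -0.533], [0.533, 0.001, -0.846], [-0.001, -1.0, -0.002]]
contact_force: [-0.1, -0.2, 0.6]
opening: 1.001
time_s: 9.0
tcp_pos: [0.5225, 0.3356, 0.1655]
eef_rot: [[-0.846, 0.001, -0.533], [0.533, 0.001, -0.846], [-0.0, -1.0, -0.001]]
contact_force: [0.0, -0.1, 0.3]
opening: 0.635
[ 2.66161503e+01  3.60647261e+01  9.68272822e+01  3.60237848e-02
  4.70386750e+01 -1.21212812e+02] [0.52246522 0.33562664 0.16546442] [ 8.75548805e-04  9.53405924e-04 -9.99999162e-01] [0.52251688 0.33568289 0.10646447] [ 0.13295332 -0.13360733  0.02917619]
```

```bash
python3 -m pendant '[[0,0,0,0,0,0,255],[0,0,0,0,0,0,255],[0,0,0,0,0,0,255],[0,0,0,0,0,0,255]]' ;  python3 -c "
from h import *
s=env.read_state();print(s['qpos'],s['tcp_pos'],s['wrist_torque'],s['eef_rot'])"
```

```text
time_s: 9.4
tcp_pos: [0.5216, 0.3362, 0.1657]
eef_rot: [[-0.846, -0.001, -0.533], [0.533, 0.002, -0.846], [0.001, -1.0, -0.001]]
contact_force: [-0.6, -1.1, 0.4]
opening: 0.48
[  26.67421568   36.03337923   96.8533637     0.13347768   47.10417913
 -121.20484179] [0.52162744 0.33617708 0.16567845] [-0.04296652 -0.14397354 -0.07148746] [[-8.46083078e-01 -6.23363849e-04 -5.33050688e-01]
 [ 5.33049270e-01  1.59676381e-03 -8.46082695e-01]
 [ 1.37857341e-03 -9.99998531e-01 -1.01871119e-03]]
```

```bash
cat > st.py <<'E'
from h import *
s=env.read_state();R=s['eef_rot'];print('q6',s['qpos'][5].round(1),'q',s['qpos'][:5].round(1),'yaw',np.degrees(np.arctan2(R[1,0],R[0,0])).round(1),s['tcp_pos'].round(4),'lean',R[:2,1].round(4),'F',s['contact_force'].round(1),'T',s['wrist_torque'].round(2),s['opening'].round(3))
E
python3 -m pendant '[[0,0.12,0,0,0.4,0,255],[0,0.12,0,0,0.4,0,255],[0,0.12,0,0,0.4,0,255],[0,0.12,0,0,0.4,0,255],[0,0.12,0,0,0.4,0,255]]'; python3 st.py
```

```text
time_s: 9.9
tcp_pos: [0.5212, 0.3366, 0.1637]
eef_rot: [[-0.379, -0.001, -0.925], [0.925, 0.002, -0.379], [0.002, -1.0, 0.0]]
contact_force: [-0.7, 2.8, 0.9]
opening: 0.481Traceback (most recent call last):
  File "st.py", line 2, in <module>
    s=env.read_state();R=s['eef_rot'];print('q6',s['qpos'][5].round(1),'q',s['qpos'][:5].round(1),'yaw',np.degrees(np.arctan2(R[1,0],R[0,0])).round(1),s['tcp_pos'].round(4),'lean',R[:2,1].round(4),'F',s['contact_force'].round(1),'T',s['wrist_torque'].round(2),s['opening'].round(3))
                                                                                                                                                                                                                                                                    ^^^^^^^^^^^^^^^^^^
AttributeError: 'float' object has no attribute 'round'
```

```bash
sed -i "s/,s\['opening'\].round(3)//" st.py
python3 -m pendant '[[0,0.12,0,0,0.4,0,255],[0,0.12,0,0,0.4,0,255],[0,0.12,0,0,0.4,0,255],[0,0.12,0,0,0.4,0,255],[0,0.12,0,0,0.4,0,255]]'; python3 st.py
python3 -m pendant '[[0,0.12,0,0,0.4,0,255],[0,0.12,0,0,0.4,0,255],[0,0.12,0,0,0.4,0,255],[0,0.12,0,0,0.4,0,255],[0,0.12,0,0,0.4,0,255]]'; python3 st.py
```

```text
time_s: 10.4
tcp_pos: [0.5211, 0.3372, 0.1617]
eef_rot: [[0.233, -0.001, -0.972], [0.972, 0.002, 0.233], [0.002, -1.0, 0.001]]
contact_force: [-1.2, 0.8, 0.8]
opening: 0.479
q6 -49.9 q [26.8 36.3 97.   0.2 46.6] yaw 76.5 [0.5211 0.3372 0.1617] lean [-0.0008  0.0024] F [-1.2  0.8  0.8] T [ 0.21 -0.1   0.04]
time_s: 10.9
tcp_pos: [0.5214, 0.3377, 0.1597]
eef_rot: [[0.758, 0.0, -0.652], [0.652, 0.003, 0.758], [0.002, -1.0, 0.002]]
contact_force: [-0.7, 1.1, 0.6]
opening: 0.477
q6 -14.1 q [26.8 36.5 97.   0.2 46.4] yaw 40.7 [0.5214 0.3377 0.1597] lean [0.0001 0.003 ] F [-0.7  1.1  0.6] T [ 0.12 -0.08  0.05]
```

```bash

python3 -m pendant '[[0,0.12,0,0,0.4,-0.2,255],[0,0.12,0,0,0.4,-0.2,255],[0,0.12,0,0,0.4,-0.2,255],[0,0.12,0,0,0.4,-0.2,255],[0,0.12,0,0,0.4,0,255]]'; python3 st.py
python3 -m pendant '[[0,0.12,0,0,0.4,0,255],[0,0.12,0,0,0.4,0,255],[0,0.12,0,0,0.4,0,255]]'; python3 st.py; python3 look.py d
```

```text
time_s: 11.4
tcp_pos: [0.5219, 0.3379, 0.1578]
eef_rot: [[0.996, 0.001, -0.085], [0.085, 0.004, 0.996], [0.001, -1.0, 0.004]]
contact_force: [0.7, -0.6, 1.0]
opening: 0.479
q6 21.7 q [26.8 36.7 97.1  0.3 46.1] yaw 4.9 [0.5219 0.3379 0.1578] lean [0.0008 0.0044] F [ 0.7 -0.6  1. ] T [-0.1  -0.1   0.14]
time_s: 11.7
tcp_pos: [0.5222, 0.3379, 0.1565]
eef_rot: [[0.958, 0.001, 0.285], [-0.285, 0.004, 0.958], [0.0, -1.0, 0.005]]
contact_force: [0.3, 0.1, 0.4]
opening: 0.48
q6 43.2 q [26.8 36.8 97.1  0.3 46. ] yaw -16.6 [0.5222 0.3379 0.1565] lean [0.0013 0.0043] F [0.3 0.1 0.4] T [-0.02  0.02  0.13]
[26.76 36.78 97.08  0.26 45.95 43.16] [0.5222292  0.33788031 0.15653006]
wrist 0.75 4246 c [0.524  0.3384 0.1147] mean [0.5246 0.3445 0.116 ] ztop 0.1163
[[1.0, -0.0, -0.001, 0.0], [0.0, -0.264, 0.965, -0.093], [-0.001, -0.965, -0.264, 0.074], [0.0, 0.0, 0.0, 1.0]]
top 0.89 352 c [0.4963 0.0921 0.1189] mean [0.4964 0.0921 0.1187] ztop 0.1188
top 0.5 275 c [0.376  0.0539 0.0502] mean [0.3773 0.0515 0.0501] ztop 0.05
side 0.68 303 c [0.522  0.3448 0.1176] mean [0.5239 0.348  0.1149] ztop 0.1149
side 0.58 380 c [0.4947 0.0923 0.1161] mean [0.4935 0.0946 0.1171] ztop 0.1177
```

View pics/wrist_d.png

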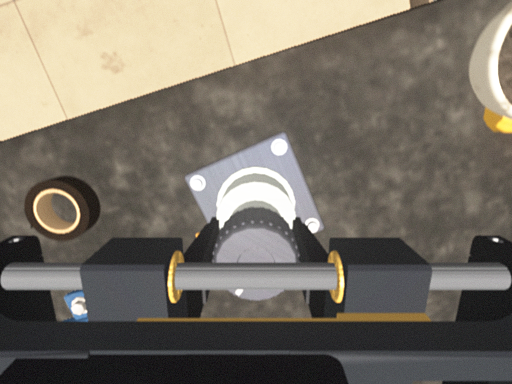

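```bash

python3 -m pendant '[[0,0.1,0,0,0.3,0,255],[0,0.1,0,0,0.3,0,255],[0,0.1,0,0,0.3,0,255]]'; python3 st.py
python3 -m pendant '[[0,0.1,0,0,0.3,0,255],[0,0.06,0,0,0.2,0,255]]'; python3 st.py
```

```text
time_s: 12.3
tcp_pos: [0.5225, 0.3378, 0.1556]
eef_rot: [[0.835, 0.002, 0.551], [-0.551, 0.004, 0.835], [-0.001, -1.0, 0.005]]
contact_force: [1.3, 0.7, 0.1]
opening: 0.48
q6 60.0 q [26.8 36.9 97.1  0.2 45.8] yaw -33.4 [0.5225 0.3378 0.1556] lean [0.002  0.0042] F [1.3 0.7 0.1] T [-0.05 -0.07  0.05]
time_s: 12.5
tcp_pos: [0.5226, 0.3377, 0.1551]
eef_rot: [[0.734, 0.002, 0.679], [-0.679, 0.004, 0.734], [-0.001, -1.0, 0.005]]
contact_force: [1.0, 0.3, 0.4]
opening: 0.478
q6 69.4 q [26.7 36.9 97.1  0.2 45.8] yaw -42.8 [0.5226 0.3377 0.1551] lean [0.0023 0.004 ] F [1.  0.3 0.4] T [ 0.03 -0.02  0.09]
```

```bash
for i in 1; do 
python3 -m pendant '[[0,0.06,0,0,0.2,0,255],[0,0.06,0,0,0.2,0,255]]'; python3 st.py
python3 -m pendant '[[0,0.06,0,0,0.2,0,255],[0,0.06,0,0,0.2,0,255]]'; python3 st.py; done
```

```text
time_s: 12.7
tcp_pos: [0.5227, 0.3376, 0.1547]
eef_rot: [[0.647, 0.002, 0.762], [-0.762, 0.004, 0.647], [-0.001, -1.0, 0.004]]
contact_force: [1.0, -0.8, 0.9]
opening: 0.478
q6 76.3 q [26.7 36.9 97.1  0.2 45.7] yaw -49.7 [0.5227 0.3376 0.1547] lean [0.0024 0.0038] F [ 1.  -0.8  0.9] T [-0.05 -0.02  0.09]
time_s: 12.9
tcp_pos: [0.522, 0.3371, 0.1544]
eef_rot: [[0.553, 0.001, 0.833], [-0.833, 0.002, 0.553], [-0.001, -1.0, 0.002]]
contact_force: [-3.0, -2.5, 8.1]
opening: 0.482
q6 83.1 q [26.7 36.9 97.2  0.1 45.8] yaw -56.4 [0.522  0.3371 0.1544] lean [0.0008 0.0019] F [-3.  -2.5  8.1] T [-0.52  0.48  0.63]
```

```bash

python3 -m pendant '[[0,0.04,0,0,0,0,255]]'; python3 st.py
python3 -m pendant '[[0,0.04,0,0,0,0,255]]'; python3 st.py
python3 -m pendant '[[0,0.03,0,0,0,0,255]]'; python3 st.py
```

```text
time_s: 13.0
tcp_pos: [0.5215, 0.3367, 0.1545]
eef_rot: [[0.52, -0.0, 0.854], [-0.854, 0.001, 0.52], [-0.001, -1.0, -0.0]]
contact_force: [0.8, -0.3, 4.0]
opening: 0.477
q6 85.4 q [26.7 36.9 97.2  0.1 45.9] yaw -58.7 [0.5215 0.3367 0.1545] lean [-0.0005  0.0005] F [ 0.8 -0.3  4. ] T [0.16 0.03 0.76]
time_s: 13.1
tcp_pos: [0.5212, 0.3366, 0.1548]
eef_rot: [[0.487, -0.001, 0.873], [-0.873, 0.0, 0.487], [-0.0, -1.0, -0.001]]
contact_force: [1.4, 1.8, 0.8]
opening: 0.478
q6 87.6 q [26.8 36.9 97.3  0.  45.9] yaw -60.9 [0.5212 0.3366 0.1548] lean [-0.0007  0.0001] F [1.4 1.8 0.8] T [ 0.26 -0.04  0.45]
time_s: 13.2
tcp_pos: [0.5214, 0.3368, 0.1549]
eef_rot: [[0.462, 0.0, 0.887], [-0.887, 0.0, 0.462], [-0.0, -1.0, 0.0]]
contact_force: [3.1, 1.5, -1.4]
opening: 0.482
q6 89.2 q [26.8 36.9 97.2  0.  45.9] yaw -62.5 [0.5214 0.3368 0.1549] lean [0.0003 0.0003] F [ 3.1  1.5 -1.4] T [ 0.26 -0.27  0.77]
```

```bash

python3 -m pendant '[[0,-0.02,0,0,0,0,255],[0,-0.03,0,0,0,0,255],[0,-0.06,0,0,-0.1,0,255]]'; python3 st.py
python3 -m pendant '[[0,-0.1,0,0,-0.3,0,255],[0,-0.1,0,0,-0.3,0,255],[0,-0.1,0,0,-0.3,0,255],[0,-0.1,0,0,-0.3,0,255],[0,-0.1,0,0,-0.3,0,255]]'; python3 st.py
python3 -m pendant '[[0,-0.1,0,0,-0.3,0,255],[0,-0.1,0,0,-0.3,0,255],[0,-0.1,0,0,-0.3,0,255],[0,-0.1,0,0,-0.3,0,255],[0,-0.1,0,0,-0.3,0,255]]'; python3 st.py
```

```text
time_s: 13.5
tcp_pos: [0.5212, 0.3366, 0.1551]
eef_rot: [[0.563, -0.0, 0.827], [-0.827, -0.0, 0.563], [-0.0, -1.0, -0.0]]
contact_force: [-0.8, -0.8, 1.6]
opening: 0.483
q6 82.5 q [26.7 36.8 97.3  0.  45.9] yaw -55.7 [0.5212 0.3366 0.1551] lean [-0.0004 -0.    ] F [-0.8 -0.8  1.6] T [-0.16 -0.03 -0.09]
time_s: 14.0
tcp_pos: [0.5217, 0.3361, 0.1568]
eef_rot: [[0.903, -0.0, 0.429], [-0.429, 0.001, 0.903], [-0.001, -1.0, 0.0]]
contact_force: [0.0, 0.6, 1.0]
opening: 0.479
q6 52.0 q [26.7 36.7 97.2  0.1 46.1] yaw -25.4 [0.5217 0.3361 0.1568] lean [-0.0005  0.0007] F [0.  0.6 1. ] T [-0.07 -0.06 -0.1 ]
time_s: 14.5
tcp_pos: [0.5222, 0.3359, 0.1585]
eef_rot: [[0.996, -0.0, -0.087], [0.087, 0.002, 0.996], [0.0, -1.0, 0.002]]
contact_force: [0.1, 0.6, 1.5]
opening: 0.476
q6 21.5 q [26.6 36.6 97.1  0.1 46.3] yaw 5.0 [0.5222 0.3359 0.1585] lean [-0.0001  0.0019] F [0.1 0.6 1.5] T [-0.   -0.15 -0.09]
```

```bash

python3 -m pendant '[[0,-0.1,0,0,-0.3,0,255],[0,-0.1,0,0,-0.3,0,255],[0,-0.1,0,0,-0.3,0,255],[0,-0.07,0,0,-0.2,0,255],[0,-0.02,0,0,0,0,255]]'; python3 st.py
python3 -m pendant '[[0,0,0,0,0,0,255],[0,0,0,0,0,0,255],[0,0,0,0,0,0,255]]'; python3 st.py; python3 look.py e
```

```text
time_s: 15.0
tcp_pos: [0.5226, 0.336, 0.1598]
eef_rot: [[0.875, 0.0, -0.485], [0.485, 0.003, 0.875], [0.002, -1.0, 0.003]]
contact_force: [-0.7, 1.3, 1.7]
opening: 0.482
q6 -2.6 q [26.6 36.5 97.   0.2 46.4] yaw 29.0 [0.5226 0.336  0.1598] lean [0.0002 0.0034] F [-0.7  1.3  1.7] T [ 0.04 -0.05 -0.08]
time_s: 15.3
tcp_pos: [0.5226, 0.336, 0.1598]
eef_rot: [[0.875, -0.0, -0.483], [0.483, 0.003, 0.875], [0.002, -1.0, 0.003]]
contact_force: [0.0, 0.9, 0.4]
opening: 0.478
q6 -2.5 q [26.6 36.5 97.   0.2 46.4] yaw 28.9 [0.5226 0.336  0.1598] lean [-0.      0.0035] F [0.  0.9 0.4] T [ 0.01 -0.08  0.07]
[26.59 36.51 97.02  0.25 46.39 -2.49] [0.5226253  0.33598515 0.15978621]
wrist 0.97 4333 c [0.5201 0.3385 0.1178] mean [0.5184 0.3442 0.119 ] ztop 0.1193
[[1.0, -0.0, -0.001, 0.0], [0.001, -0.263, 0.965, -0.093], [-0.001, -0.965, -0.263, 0.074], [0.0, 0.0, 0.0, 1.0]]
top 0.94 324 c [0.4962 0.0925 0.1189] mean [0.4962 0.0925 0.1188] ztop 0.1187
side 0.8 382 c [0.4948 0.0917 0.116 ] mean [0.4935 0.0944 0.1172] ztop 0.1176
side 0.69 558 c [0.52   0.3375 0.1165] mean [0.519  0.3394 0.1177] ztop 0.1182
```

View pics/side_e.png

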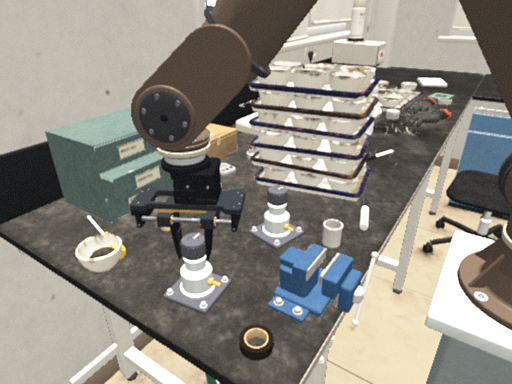

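View pics/wrist_e.png

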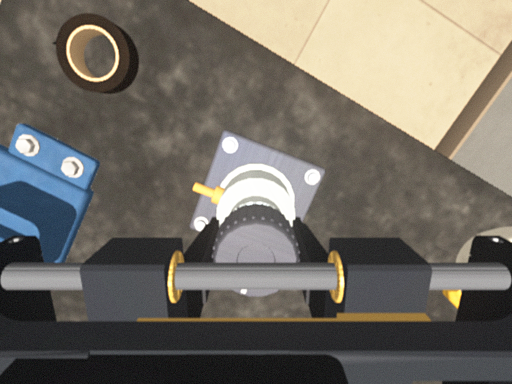

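The side view shows the gripper on the left cell's cap (px 193,245). Its top is now z≈0.118, level with the finished cap (px 277,191). In the wrist view the cap sits centred between the pads (px 257,250), and the force is near zero.

```bash
python3 -c "
from plant import env
print(env.hand_in())"; python3 st.py
```

```text
the job is handed in; nothing more can be done
None
the job is handed in; nothing more can be done
```

The high-standing cap, on the far-left cell at about (0.522, 0.336), is screwed down to its stop and backed off a quarter turn. I handed the job in still gripping it at 30 N; no verdict is reported.

- **Bottoming out:** I gripped the cap and turned it clockwise about 3.5 rad while following the thread down. It hit the stop at about 13 s: the wrist moment rose from about 0.1 to 0.45–0.77 N m and the pads slipped a little. I held that for about 0.3 s.
- **Quarter turn:** I then backed the cap off 91.4° (1.6 rad) by the gripper's yaw. That includes a degree or two of take-up at the stop, so the cap itself may have turned slightly less.
- **Cap height:** The side camera shows its top about 6 mm below the start height, which works out to about 1.57 rad above the stop. It now stands level with the finished cap, within the cameras' 1–2 mm disagreement.
- **At hand-in:** The arm was at rest with near-zero outside force, about 15.4 s in. The gripper opening matched the cap's diameter, and by my estimate the grasp point was within about 5 mm of the cap's centre.
- **Left alone:** The finished cap read the same height in every picture (0.1185–0.1189 from the top camera). I did not re-measure the weight, cup and tin at the end, but the gripper came down only onto the far-left cell and no unexpected forces showed.

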